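Change a slate sample over from one spring clip to the other

TASK

The slate sample in the holder is held down by the red-posted spring clip, and the edge under that clip is to be painted next, so change the slate over to the other clip without ever leaving it unclipped: with shut fingers against its post (push, do not grip), swing the blue-posted clip round its screw onto the slate until you feel it meet its stop, and keep it pressed there for a good second with about 9 N. Then push the red-posted clip outward off the slate until it stands well clear, and let go. Never push a clip harder than 13 N, do not press on or shift the slate, and leave the things lying around alone.

Things in the scene. Friction and masses are not known exactly. Their poses are not given: they have to be found in the camera images.
- holder: aluminium base plate 148 x 250 x 9 mm on 3 mm feet, top 12 mm above the table, fixed; origin on the table top under the middle of the slate's pocket; x points away from the robot towards the clips' screws, y left, z up. Black lips 5 mm high bound the pocket (2 mm play all round).
- slate: dark grey slate sample, 95 (x) x 115 (y) x 7 mm, 0.25 kg, loose in the pocket; origin at the centre of its underside, 12 mm above the table (top at 19 mm); axes as the holder's. The edges at its left and right (y = +57.5 and -57.5 mm) are those the clips sit on.
- clip_red: left spring clip (steel strip, red post), starts on the slate; origin on its upright pivot screw, x +70, y +72 mm in the holder's frame, 12 mm above the table. The strip runs along this body's -x axis. Counter-clockwise from above is inward, clockwise is clear. Stays where left (friction 1 N at the post). Its outer limit is 42 to 55 degrees outward of the holder's -x direction.
- clip_blue: right spring clip, mirror image, blue post, starts clear; origin on its screw, x +70, y -72 mm in the holder's frame. Clockwise from above is inward. Its inner stop, on an adjustable collar, is met 25 to 51 degrees inward of the holder's -x direction: not measured, feel for it. Climbing the slate's edge slowly takes 2 to 10 N at the post, sliding on it 1 to 5 N; past the stop it yields 1 mm per 4.5 N.
- clip_red_post (a point): a point on the axis of the red post of the left clip, 12 mm below the post's top. The post is an upright round pin 11 mm in diameter, 60 mm from the pivot screw, directly over the clip's foot; its free length runs from 33 to 66 mm above the table.
- clip_blue_post (a point): the same point on the blue post of the right clip, 60 mm from its pivot screw; post 11 mm in diameter, from 33 to 66 mm above the table. At the stop it is 25 to 47 mm to the right of the holder's middle line.
- clip_red_foot (a point): underside of the left clip's foot, below the red post, 60 mm from the screw; the sole is 6 mm wide with a ramp 14 mm long to either side; it presses on the slate with about 2 N. Off the slate it hangs about 1.5 mm lower than on it.
- clip_blue_foot (a point): underside of the right clip's foot, below the blue post, made the same.
- paint_tin: paint tin, 78 mm in diameter, 77 mm high, bystander; origin at the centre of its underside
- tape_roll: roll of cream masking tape, 104 mm across, 25 mm high, lying flat, bystander; origin at the centre of its underside
- tape_measure: yellow tape measure, 36 x 77 x 62 mm, bystander; origin at the centre of its underside
- paint_brush: paint brush with wooden handle, 50 x 233 x 14 mm, bystander; origin at the centre of its underside
Things that resemble listed ones, but are neither listed nor needed, are in the scene too. There is more than one size of the slate; the job needs the larger.

How it is judged:
By the outcome, as a careful person would: the job done as asked, in the order asked, and still so for the second after the job is handed in, with the robot touching nothing.
It also fails if it takes over 70 s, if anything falls off the work surface, if the arm or the gripper's body presses on something with over 40 N, if the wrist force passes 120 N, or if a joint passes its speed limit or range.

ROBOT

A 6-joint arm with a two-finger parallel gripper is mounted at the origin on a cart in front of the work surface, level with it; the furniture and walls round the work are solid. World frame = base frame: x ahead of the robot, y to its left, z up, the work surface at z = 0. Lengths are in m, angles in rad, forces in N, time in s.
With the tool pointing down it reaches from about 0.325 to 0.775 m from the base axis. Payload 9.3 kg.
Tool frame: the origin (TCP) lies at the very end of the fingers, on their centre line; the grasp point (between the pads) lies 19 mm behind it (grip_point_offset is the distance from the TCP to the grasp point, in m); x points along the fingers, z is the direction in which the jaws open and shut, and the axes are right-handed (so a half turn about x gives the same grasp; the last joint's range is limited). The gripper opens to 85 mm and grips with 20 to 120 N. Pads are 22 mm wide; open, the fingers measure 114 mm over their backs; the gripper's body (76 mm by 85 mm) begins 54 mm behind the grasp point. The pads swing forward as they close: fully open they stand 13 mm farther back than shut.
Start: joints at [1.046, 0.259, 0.021, 1.334, 0, 1.418], TCP at [0.2, 0.512, 0.2] pointing down, gripper open.
Joint ranges: [-3.04, 3.04], [-0.91, 1.82], [-1.04, 1.36], [-1.92, 1.95], [-1.52, 1.45], [-3.14, 3.14]. Speed limits (rad/s): [2.22, 2.22, 2.79, 3.14, 3.14, 3.14].

INTERFACE

Orientations are given as a unit quaternion [w, x, y, z].
In Python, from workcell import * gives the robot as it stands.
- The arm moves only by the tool jog_arm, never from a script. Its argument "rows" is one flat list of numbers, 7 for each row, row after row: the shift along the tool's x, y, z in m, then the turn, a rotation vector about the tool's x, y, z in degrees, then the opening, from 0 (shut) to 1 (fully open). A call has 1 to 5 rows; each row is the pose to reach, as a shift and turn from the pose commanded when the call began, along the tool's axes at that moment; what a row does not reach only later rows make up. A row lasts 1/12 s, in which the tool goes at most 41.7 mm and 7.16 degrees, less where a joint would pass 70% of its speed; a pose out of reach is approached as far as the arm can. A call with a gripper value outside its range is refused whole. The fingers move at their own pace and stop on an object; "newtons" is the grip in N (left out, the last holds). Time passes only in rows, so rows that repeat a pose let the fingers close. It gives the time, the measured TCP pose, the force and the opening at its end, in the units of the state.
- observe(): the state, without advancing time (a new reading comes with each control period).
- grab_frame(name): name is "scene" or "top" or "wrist"; returns a dict with "img" (400x640x3 uint8, red, green, blue), "z_map" (400x640 float32, m along the optical axis (not along the pixel's ray), 0 where there is no reading), "fov_y" (degrees; the focal length in pixels is half the picture's height over the tangent of half this angle, whatever the lens; pixels are square), "cx", "cy" (the principal point, pixels), "D" ([k1, k2, p1, p2, k3] as OpenCV has them; the pictures are not rectified), "R" (3x3) and "t" (3): a world point X has camera coordinates R X + t; the wrist camera has in their place "hand_eye" (4x4, takes a point from camera to tool coordinates, whose origin is the TCP and whose axes are the tool frame's). Camera axes: x right, y down, z forward; pixel columns grow to the right and rows downward; lengths in m; the calibration is good to about 2 mm. A picture is of the moment at which its call begins: read the wrist's pose just before it.
- hand_in(): hands the job in, once; it reports no verdict.
The state is a dict: "time_s": time; "joint_positions": joint angles; "dq": joint speeds; "joint_efforts": joint torques, N m; "ee_pos": TCP position; "tcp_rot": TCP orientation; "contact_force": force on the tool from outside, world axes, zero at the start; "moment": the same for the moment, N m; "width": finger opening in m.
Only numpy, scipy, OpenCV 4.12 (cv2) and the standard library are available. Lean on these libraries where they do the work, as an engineer would, in place of code of your own. Each camera call takes 0.05 s, during which the arm holds its last target. There are 200 camera calls.

## Working session

There is one attempt and no reset: what is moved stays moved. The work goes in short steps, Python scripts to look and compute and a tool call to move; the robot and the scene stay as the last step left them, time stands still between calls to the robot, and variables do not carry over. Pictures are saved under pics/ and viewed, about 8 in all and at most 12, crops included, and the job is handed in when it is done.

Besides the shell and the picture viewer there is one more tool, called after ">>>" as name(argument=value, ...), one argument or row to a line, values as JSON. jog_arm: Moves the arm, as the interface text tells. Its arguments: {"type":"object","properties":{"rows":{"type":"array"},"newtons":{"type":"number"}},"required":["rows"]}

```bash
mkdir -p pics; ls
cat > h.py <<'E'
from workcell import *
import numpy as np, cv2
from scipy.spatial.transform import Rotation as Ro
def K(f):
    h,w=f["img"].shape[:2]; fl=h/2/np.tan(np.radians(f["fov_y"]/2))
    return np.array([[fl,0,f["cx"]],[0,fl,f["cy"]],[0,0,1]])
def save(f,n): cv2.imwrite("pics/"+n,cv2.cvtColor(f["img"],cv2.COLOR_RGB2BGR))
def extr(f,s=None):  # world->cam R,t
    if "R" in f: return np.array(f["R"]),np.array(f["t"])
    H=np.array(f["hand_eye"]); q=s["tcp_rot"]; Rt=Ro.from_quat([q[1],q[2],q[3],q[0]]).as_matrix()
    Rw=Rt@H[:3,:3]; p=Rt@H[:3,3]+np.array(s["ee_pos"]); return Rw.T,-Rw.T@p
def rays(f,uv,s=None):
    R,t=extr(f,s); n=cv2.undistortPoints(np.float64(uv).reshape(-1,1,2),K(f),np.float64(f["D"])).reshape(-1,2)
    return -R.T@t, np.c_[n,np.ones(len(n))]@R
def plane(f,uv,z,s=None):
    o,d=rays(f,uv,s); return o+d*((z-o[2])/d[:,2])[:,None]
E
python3 - <<'E'
from h import *
s=observe();print(s)
for n in("top","scene"):
    f=grab_frame(n);save(f,n+"0.png");np.savez(n+"0.npz",**f);print(n,f["fov_y"],f["D"],extr(f))
E
```

```text
pics
{'time_s': 0.0, 'joint_positions': array([ 1.04637387e+00,  2.59192769e-01,  2.07385638e-02,  1.33374564e+00,
       -1.27251424e-05,  1.41822050e+00]), 'dq': array([ 0.0001212 ,  0.00020613, -0.00119225, -0.0003859 , -0.00028313,
       -0.00025495]), 'joint_efforts': array([-4.35802594e-04, -5.55640376e+01,  3.44530392e+01,  1.35907216e-02,
       -2.57927422e-04, -1.81685357e-05]), 'ee_pos': array([0.19965197, 0.51210406, 0.19905678]), 'tcp_rot': array([ 0.58336432, -0.3991744 ,  0.5842554 ,  0.39873738]), 'contact_force': array([-0.10154325,  0.71849243, -0.16599659]), 'moment': array([ 0.03562802, -0.01577941, -0.02028564]), 'width': 0.08541004430698891}
top 49.301247496827074 [-0.05858167  0.          0.          0.          0.        ] (array([[ 1.80333930e-02, -9.99837253e-01,  5.14260326e-04],
       [-9.94437080e-01, -1.79893748e-02, -1.03784756e-01],
       [ 1.03777116e-01,  1.36019175e-03, -9.94599648e-01]]), array([-0.37005852,  0.43198043,  1.19338434]))
scene 44.75608586698505 [-0.14772429  0.          0.          0.          0.        ] (array([[ 0.6580908 , -0.75260803, -0.02230827],
       [-0.35752203, -0.28627266, -0.88894655],
       [ 0.66264206,  0.59298324, -0.45746735]]), array([-0.57843626,  0.10286392,  1.23026118]))
```

View pics/top0.png

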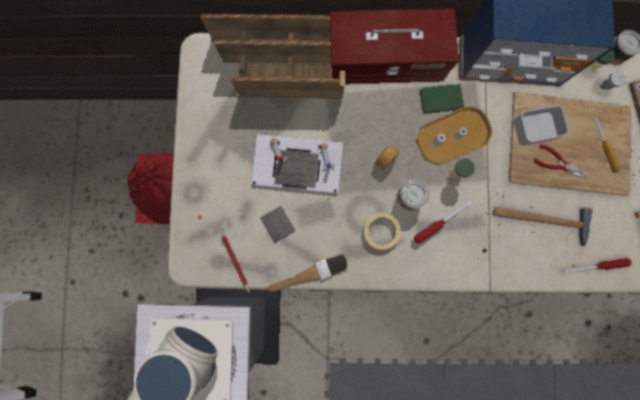

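View pics/scene0.png

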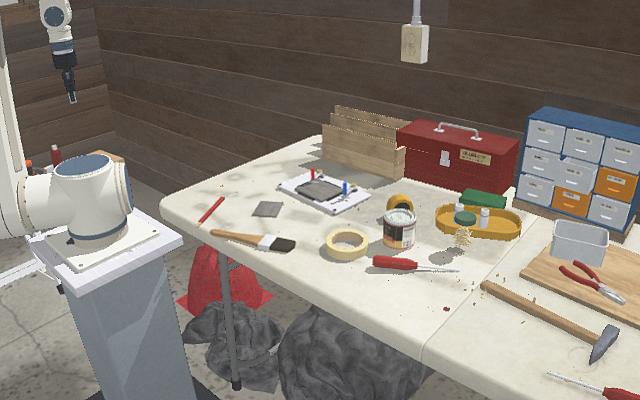

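The top view shows the holder as a white plate centred near (297,165), with the slate at (297,168). The red post is near (281,158), on the slate, and the blue post near (328,165), clear of it. The small decoy slate is at (278,224). Next I'll measure the plate and posts.

Run:
```python
from h import *
def cen(f,box,col):
    im=f["img"].astype(int);x0,y0,x1,y1=box
    r,g,b=[im[y0:y1,x0:x1,i] for i in range(3)]
    m=(r-np.maximum(g,b)>50) if col=='r' else (b-np.maximum(r,g)>35)
    ys,xs=np.nonzero(m); return np.c_[xs+x0,ys+y0]
F={n:dict(np.load(n+"0.npz")) for n in("top","scene")}
B={"top":(250,130,345,195),"scene":(275,155,372,218)}
for c in 'rb':
    L=[]
    for n in F:
        p=cen(F[n],B[n],c); print(c,n,len(p),p.mean(0),p.min(0),p.max(0)); o,d=rays(F[n],[p.mean(0)]);L.append((o,d[0]/np.linalg.norm(d[0])))
    A=sum(np.eye(3)-np.outer(d,d) for o,d in L);b=sum((np.eye(3)-np.outer(d,d))@o for o,d in L)
    X=np.linalg.solve(A,b);print("tri",X,[np.linalg.norm(np.cross(X-o,d)) for o,d in L])
f=F["top"];im=f["img"];hsv=cv2.cvtColor(im,cv2.COLOR_RGB2HSV)
print(im[150,262],im[182,300],im[210,220],im[200,300])
# plate colour: bluish-white vs cream table
m=((im[:,:,2].astype(int)-im[:,:,0])>-3)&(im[:,:,2]>120);m[:120]=0;m[205:]=0;m[:,:240]=0;m[:,355:]=0
m=cv2.morphologyEx(m.astype(np.uint8),cv2.MORPH_OPEN,np.ones((3,3)))
cs=max(cv2.findContours(m,0,2)[0],key=cv2.contourArea);r=cv2.minAreaRect(cs);bp=cv2.boxPoints(r);P=plane(f,bp,.012)
print(r,P,P.mean(0),[np.linalg.norm(P[i]-P[i-1]) for i in range(4)])
big=cv2.resize(im[120:210,235:360],None,fx=6,fy=6,interpolation=2);cv2.polylines(big,[np.int32((bp-[235,120])*6)],1,(255,0,0))
cv2.imwrite("pics/crop.png",big[:,:,::-1])
```

```text
r top 18 [279.66666667 157.        ] [278 155] [281 159]
r scene 43 [312.46511628 172.48837209] [311 167] [314 178]
tri [ 0.56690568 -0.23966287  0.05027936] [np.float64(0.001094131400989793), np.float64(0.0010941314009895186)]
b top 13 [328.61538462 163.61538462] [327 162] [330 165]
b scene 48 [344.5 187.5] [343 182] [346 193]
tri [ 0.55082737 -0.37480073  0.04798039] [np.float64(0.0006134083845199683), np.float64(0.0006134083845201547)]
[180 176 185] [83 79 78] [169 162 150] [160 154 146]
((296.8814392089844, 163.48829650878906), (87.46326446533203, 51.03425598144531), 5.630683422088623) [[ 0.49344959 -0.15545924  0.012     ]
 [ 0.64105275 -0.16436728  0.012     ]
 [ 0.62013633 -0.4145244   0.012     ]
 [ 0.47334901 -0.40228991  0.012     ]] [ 0.55699692 -0.28416021  0.012     ] [np.float64(0.2476477542446291), np.float64(0.1478717276119023), np.float64(0.25103004018364405), np.float64(0.1472963044575425)]
```

View pics/crop.png

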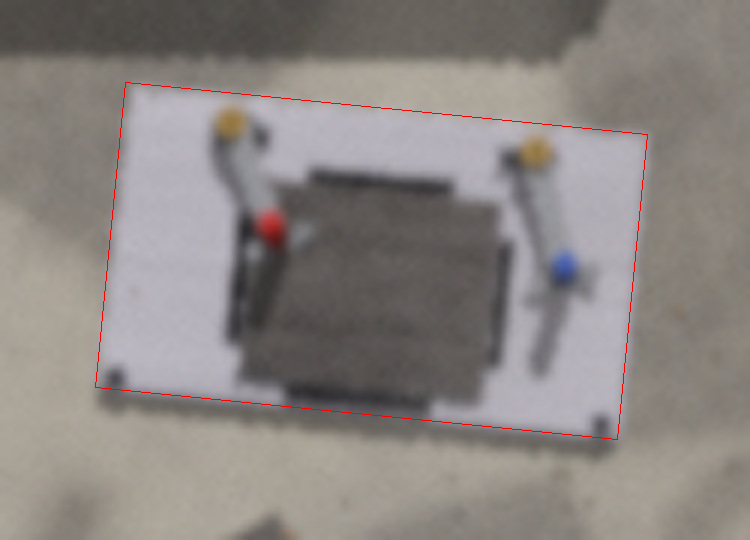

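```bash
cat >> h.py <<'E'
def Rt(s): q=s["tcp_rot"]; return Ro.from_quat([q[1],q[2],q[3],q[0]]).as_matrix()
E
python3 - <<'E'
from h import *
np.set_printoptions(precision=4,suppress=True)
s=observe();R=Rt(s);print(R);f=grab_frame("wrist");print(f["hand_eye"],f["fov_y"])
print("shift",R.T@(np.array([.54,-.28,.26])-s["ee_pos"]))
F=dict(np.load("top0.npz"))
for z in(.02,.035):
  P=plane(F,[[273.5,140.5],[324.3,145.3]],z);print(z,P,np.linalg.norm(P[0]-P[1]))
E
```

```text
[[-0.0006 -0.9317  0.3633]
 [-0.001   0.3633  0.9317]
 [-1.      0.0002 -0.0012]]
[[ 0.     -0.3112  0.9503 -0.1754]
 [-0.0013 -0.9503 -0.3112  0.0803]
 [ 1.     -0.0012 -0.0004 -0.0004]
 [ 0.      0.      0.      1.    ]] 68.34127010998992
shift [-0.0602 -0.6048 -0.6145]
0.02 [[ 0.6201 -0.2167  0.02  ]
 [ 0.6087 -0.3615  0.02  ]] 0.14522745464868708
0.035 [[ 0.6163 -0.2185  0.035 ]
 [ 0.605  -0.3615  0.035 ]] 0.14343003019082431
```

>>> jog_arm(
  rows=[-0.06, -0.2, -0.2, 0, 0, 0, 0, -0.06, -0.2, -0.2, 0, 0, 0, 0, -0.06, -0.2, -0.2, 0, 0, 0, 0, -0.06, -0.2, -0.2, 0, 0, 0, 0, -0.06, -0.2, -0.2, 0, 0, 0, 0],
)

```text
time_s: 0.57
ee_pos: [0.2817, 0.3241, 0.2431]
tcp_rot: [0.584, -0.399, 0.584, 0.399]
contact_force: [1.8, 0.3, -1.0]
width: 0.0256
```

>>> jog_arm(
  rows=[0, -0.2, -0.2, 0, 0, 0, 0, 0, -0.2, -0.2, 0, 0, 0, 0, 0, -0.2, -0.2, 0, 0, 0, 0, 0, -0.2, -0.2, 0, 0, 0, 0, 0, -0.2, -0.2, 0, 0, 0, 0],
)

```text
time_s: 0.98
ee_pos: [0.3655, 0.1331, 0.243]
tcp_rot: [0.584, -0.399, 0.584, 0.399]
contact_force: [0.5, 0.6, 0.3]
width: 0.0001
```

>>> jog_arm(
  rows=[0, -0.2, -0.2, 0, 0, 0, 0, 0, -0.2, -0.2, 0, 0, 0, 0, 0, -0.2, -0.2, 0, 0, 0, 0, 0, -0.2, -0.2, 0, 0, 0, 0, 0, -0.2, -0.2, 0, 0, 0, 0],
)

```text
time_s: 1.4
ee_pos: [0.4494, -0.0579, 0.2429]
tcp_rot: [0.584, -0.399, 0.584, 0.399]
contact_force: [1.2, 0.6, 0.4]
width: -0.0001
```

>>> jog_arm(
  rows=[0, -0.2, -0.2, 36, 0, 0, 0, 0, -0.2, -0.2, 36, 0, 0, 0, 0, -0.2, -0.2, 36, 0, 0, 0, 0, -0.2, -0.2, 36, 0, 0, 0, 0, -0.2, -0.2, 36, 0, 0, 0],
)

```text
time_s: 1.82
ee_pos: [0.5332, -0.2486, 0.2426]
tcp_rot: [0.679, -0.198, 0.679, 0.198]
contact_force: [1.1, 0.8, 1.1]
width: -0.0003
```

>>> jog_arm(
  rows=[0, 0, 0, 28, 0, 0, 0, 0, 0, 0, 28, 0, 0, 0, 0, 0, 0, 28, 0, 0, 0, 0, 0, 0, 28, 0, 0, 0, 0, 0, 0, 28, 0, 0, 0],
)

```text
time_s: 2.23
ee_pos: [0.5328, -0.2466, 0.2425]
tcp_rot: [0.706, -0.028, 0.707, 0.028]
contact_force: [-0.6, 0.1, -0.1]
width: -0.0002
```

Run:
```python
from h import *
np.set_printoptions(precision=4,suppress=True)
s=observe();f=grab_frame("wrist");save(f,"w1.png");np.savez("w1.npz",**f);np.savez("w1s.npz",**s);print(s["ee_pos"],Rt(s),s["joint_positions"])
f=grab_frame("top");z=f["z_map"];R,t=extr(f)
for u,v in [(300,30),(300,55),(300,90),(300,97),(240,90),(330,40),(300,102)]:
    o,d=rays(f,[[u,v]]);print(u,v,o+d[0]*z[v,u])
```

```text
[ 0.5328 -0.2466  0.2425] [[-0.0007 -0.0798  0.9968]
 [ 0.0004  0.9968  0.0798]
 [-1.      0.0005 -0.0007]] [-0.5764  0.3171  0.2122  1.4667 -0.      0.9145]
300 30 [ 0.9306 -0.2868  0.0671]
300 55 [ 0.858  -0.2884  0.0618]
300 90 [ 0.7532 -0.2913  0.0666]
300 97 [ 0.7552 -0.288   0.0051]
240 90 [ 0.5077 -0.2571  0.7129]
330 40 [ 0.929  -0.3726  0.0135]
300 102 [ 0.7427 -0.2879 -0.0026]
```

View pics/w1.png

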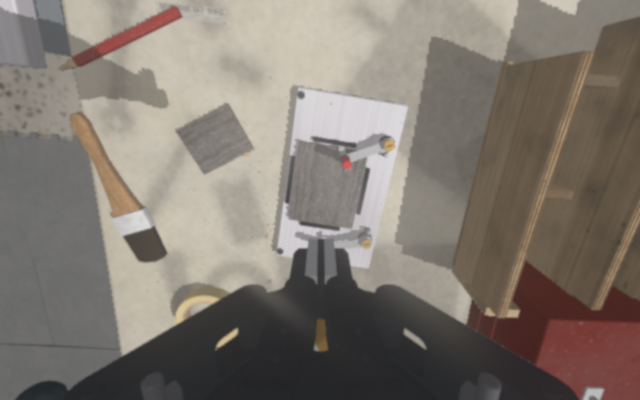

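Wrist view: red post top at (346,162), red screw (388,144) and blue screw (366,240). The blue post is behind the fingers at about (318,237). The wooden rack starts at x≈0.75 and is only 7 cm high. Now I'll combine the views.

Run:
```python
from h import *
np.set_printoptions(precision=4,suppress=True)
T,W,S=[dict(np.load(n+".npz")) for n in("top0","w1","scene0")];s=dict(np.load("w1s.npz"))
def tri(L):
    L=[(o,d[0]/np.linalg.norm(d[0])) for o,d in L]
    A=sum(np.eye(3)-np.outer(d,d) for o,d in L);b=sum((np.eye(3)-np.outer(d,d))@o for o,d in L)
    X=np.linalg.solve(A,b);return X,[round(float(np.linalg.norm(np.cross(X-o,d))),4) for o,d in L]
def gold(f,box):
    x0,y0,x1,y1=box;im=f["img"][y0:y1,x0:x1].astype(int);m=(im[:,:,0]-im[:,:,2]>60)&(im[:,:,1]-im[:,:,2]>25)
    ys,xs=np.nonzero(m);return [xs.mean()+x0,ys.mean()+y0],len(xs)
gt=[gold(T,(265,132,283,150)),gold(T,(315,137,334,155))];gw=[gold(W,(375,130,402,158)),gold(W,(352,228,382,255))];print(gt,gw)
sc=[]
for a,b in zip(gt,gw):
    X=tri([rays(T,[a[0]]),rays(W,[b[0]],s)]);sc.append(X[0]);print("screw",X, plane(W,[b[0]],.033,s),plane(T,[a[0]],.033))
im=W["img"].astype(int);m=(im[:,:,0]-np.maximum(im[:,:,1],im[:,:,2])>60);m[:145]=0;m[180:]=0;m[:,:335]=0;m[:,360:]=0
ys,xs=np.nonzero(m);print("red px",xs.mean(),ys.mean(),len(xs),plane(W,[[xs.mean(),ys.mean()]],.055,s))
```

```text
[([np.float64(273.0), np.float64(140.0)], 9), ([np.float64(323.8), np.float64(145.0)], 10)] [([np.float64(389.06666666666666), np.float64(145.28)], 75), ([np.float64(366.07142857142856), np.float64(242.92857142857142)], 14)]
screw (array([ 0.6182, -0.2171,  0.0349]), [0.0004, 0.0004]) [[ 0.6191 -0.2174  0.033 ]] [[ 0.6183 -0.2168  0.033 ]]
screw (array([ 0.6069, -0.3601,  0.0322]), [0.0004, 0.0004]) [[ 0.6072 -0.3598  0.033 ]] [[ 0.6063 -0.3601  0.033 ]]
red px 346.5833333333333 164.11666666666667 60 [[ 0.5644 -0.2419  0.055 ]]
```

```bash
cat >> h.py <<'E'
np.set_printoptions(precision=4,suppress=True)
YAW=np.radians(-4.6); H=np.array([[np.cos(YAW),-np.sin(YAW)],[np.sin(YAW),np.cos(YAW)]])
SB=np.array([.6067,-.3600]); SR=np.array([.6182,-.2171])
def target(clip,phi,gap,z,off=0.0165):
    # phi: degrees clockwise of holder -x about the screw; tool +y along clockwise tangent
    p=np.radians(phi); r=np.array([-np.cos(p),np.sin(p)]); t=np.array([np.sin(p),np.cos(p)])
    xy=(SB if clip=='b' else SR)+H@(.06*r-(off+gap)*t); y=H@t
    return np.r_[xy,z], np.degrees(np.arctan2(y[1],y[0]))
def rel(s,P,ang):
    R=Rt(s); cur=np.degrees(np.arctan2(R[1,1],R[0,1])); return R.T@(P-np.array(s["ee_pos"]))*1000, -(ang-cur)
def show(s,*a):
    P,g=target(*a); d,tu=rel(s,P,g); print(a,"P",P,"shift mm",d.round(1),"turn",round(tu,1))
E
python3 - <<'E'
from h import *
s=observe();show(s,'b',-19.7,.016,.12);show(s,'b',-19.7,.016,.045);show(s,'b',-19.7,0,.045)
E
```

```text
('b', -19.7, 0.016, 0.12) P [ 0.5572 -0.407   0.12  ] shift mm [ 122.6 -162.1   10. ] turn -10.0
('b', -19.7, 0.016, 0.045) P [ 0.5572 -0.407   0.045 ] shift mm [ 197.6 -162.2   10. ] turn -10.0
('b', -19.7, 0, 0.045) P [ 0.5531 -0.3916  0.045 ] shift mm [ 197.6 -146.4    7.3] turn -10.0
```

>>> jog_arm(
  rows=[0.12, -0.162, 0.01, -10, 0, 0, 0, 0.12, -0.162, 0.01, -10, 0, 0, 0, 0.12, -0.162, 0.01, -10, 0, 0, 0, 0.12, -0.162, 0.01, -10, 0, 0, 0, 0.12, -0.162, 0.01, -10, 0, 0, 0],
)

```text
time_s: 2.75
ee_pos: [0.5565, -0.4087, 0.121]
tcp_rot: [0.701, -0.093, 0.701, 0.093]
contact_force: [-0.1, 0.4, -0.1]
width: 0.0002
```

Run:
```python
from h import *
s=observe();f=grab_frame("wrist");save(f,"w2.png");print(s["ee_pos"],s["contact_force"])
show(s,'b',-19.7,.016,.045)
im=f["img"].astype(int)
m=((im[:,:,2]-np.maximum(im[:,:,1],im[:,:,0])>40)).astype(np.uint8)
n,l,st,c=cv2.connectedComponentsWithStats(m)
for i in range(1,n):
    if st[i,4]>15: print(st[i],c[i],plane(f,[c[i]],.055,s))
```

```text
[ 0.5565 -0.4087  0.121 ] [-0.0886  0.4236 -0.1425]
('b', -19.7, 0.016, 0.045) P [ 0.5572 -0.407   0.045 ] shift mm [76.   1.4  1.2] turn 0.0
[316 152  13  13 135] [321.9259 157.8815] [[ 0.5483 -0.3762  0.055 ]]
```

View pics/w2.png

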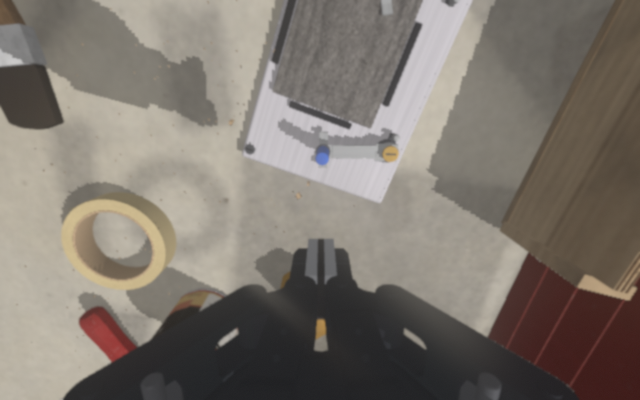

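The blue post is at px (322,157), which gives (0.548,-0.376) and agrees with the earlier triangulation. The spot where the fingers will come down is clear, so I'll descend.

>>> jog_arm(
  rows=[0.03, 0, 0.001, 0, 0, 0, 0, 0.06, 0, 0.001, 0, 0, 0, 0, 0.076, 0, 0.001, 0, 0, 0, 0, 0.076, 0, 0.001, 0, 0, 0, 0, 0.076, 0, 0.001, 0, 0, 0, 0],
)

```text
time_s: 3.22
ee_pos: [0.5574, -0.4064, 0.0466]
tcp_rot: [0.701, -0.092, 0.701, 0.093]
contact_force: [0.2, -0.0, 0.9]
width: 0.0003
```

>>> jog_arm(
  rows=[0, 0.003, 0, 0, 0, 0, 0, 0, 0.006, 0, 0, 0, 0, 0, 0, 0.009, 0, 0, 0, 0, 0, 0, 0.012, 0, 0, 0, 0, 0, 0, 0.014, 0, 0, 0, 0, 0],
)

```text
time_s: 3.63
ee_pos: [0.5542, -0.3929, 0.0478]
tcp_rot: [0.701, -0.092, 0.701, 0.091]
contact_force: [0.8, -0.1, 0.0]
width: -0.0001
```

Run:
```python
from h import *
s=observe();print(s["time_s"],s["ee_pos"],s["contact_force"])
for p in(-15,-10,-5,0,5):show(s,'b',p,0,.045)
```

```text
3.6333 [ 0.5542 -0.3929  0.0478] [ 0.8238 -0.1445  0.0045]
('b', -15, 0, 0.045) P [ 0.5507 -0.3871  0.045 ] shift mm [ 2.8  6.5 -1.9] turn 4.5
('b', -10, 0, 0.045) P [ 0.5485 -0.3821  0.045 ] shift mm [ 2.8 11.9 -2.7] turn 9.5
('b', -5, 0, 0.045) P [ 0.5468 -0.3769  0.045 ] shift mm [ 2.8 17.3 -3. ] turn 14.5
('b', 0, 0, 0.045) P [ 0.5456 -0.3716  0.045 ] shift mm [ 2.8 22.8 -2.9] turn 19.5
('b', 5, 0, 0.045) P [ 0.5448 -0.3663  0.045 ] shift mm [ 2.8 28.1 -2.2] turn 24.5
```

>>> jog_arm(
  rows=[0.002, 0.0035, -0.001, 2, 0, 0, 0, 0.002, 0.0065, -0.002, 4.5, 0, 0, 0, 0.002, 0.009, -0.0025, 7, 0, 0, 0, 0.002, 0.0115, -0.0027, 9, 0, 0, 0, 0.002, 0.014, -0.003, 11, 0, 0, 0],
)

```text
time_s: 4.05
ee_pos: [0.5475, -0.3803, 0.0453]
tcp_rot: [0.707, -0.024, 0.707, 0.023]
contact_force: [-0.4, 0.2, 0.4]
width: -0.0
```

```bash
cat > st.py <<'E'
import sys
from h import *
s=observe();R=Rt(s);c=sys.argv[1];S=SB if c=='b' else SR
print(s["time_s"],s["ee_pos"],"tool-frame force",R.T@s["contact_force"])
# post centre as seen from the face (valid only while touching)
pc=s["ee_pos"][:2]+.0165*R[:2,1]; d=H.T@(pc-S); print("post est",pc,"r",np.linalg.norm(d),"phi",np.degrees(np.arctan2(d[1],-d[0])))
for p in sys.argv[2:]: show(s,c,float(p),0,.046)
E
python3 st.py b -5 0 5
```

```text
4.05 [ 0.5475 -0.3803  0.0453] tool-frame force [-0.4355  0.196  -0.3544]
post est [ 0.5465 -0.3638] r 0.06036587543815247 phi -8.203219852958284
('b', -5.0, 0, 0.046) P [ 0.5468 -0.3769  0.046 ] shift mm [-0.7  3.4 -0.5] turn 3.4
('b', 0.0, 0, 0.046) P [ 0.5456 -0.3716  0.046 ] shift mm [-0.7  8.7 -1.4] turn 8.4
('b', 5.0, 0, 0.046) P [ 0.5448 -0.3663  0.046 ] shift mm [-0.7 14.1 -1.8] turn 13.4
```

>>> jog_arm(
  rows=[0, 0.0015, 0, 2, 0, 0, 0, 0, 0.003, -0.0005, 3.5, 0, 0, 0, 0, 0.0045, -0.0007, 5, 0, 0, 0, 0, 0.006, -0.001, 6, 0, 0, 0, 0, 0.0075, -0.001, 7, 0, 0, 0],
)

```text
time_s: 4.47
ee_pos: [0.5461, -0.3729, 0.0452]
tcp_rot: [0.707, 0.019, 0.707, -0.02]
contact_force: [-0.6, 0.4, -0.2]
width: -0.0002
```

```bash
python3 st.py b 5 10
python3 - <<'E'
from h import *
f=grab_frame("wrist");s=observe();cv2.imwrite("pics/w3.png",cv2.resize(f["img"][100:300,200:450,::-1],None,fx=3,fy=3))
im=f["img"].astype(int);m=((im[:,:,2]-np.maximum(im[:,:,1],im[:,:,0])>40)).astype(np.uint8)
n,l,st,c=cv2.connectedComponentsWithStats(m)
for i in range(1,n):
    if st[i,4]>15:
        P=plane(f,[c[i]],.057,s)[0];d=H.T@(P[:2]-SB);print(st[i],P,np.linalg.norm(d),np.degrees(np.arctan2(d[1],-d[0])), "tool",Rt(s).T@(P-s["ee_pos"]))
E
```

```text
4.4667 [ 0.5461 -0.3729  0.0452] tool-frame force [ 0.1871  0.3458 -0.5739]
post est [ 0.547  -0.3564] r 0.05984461707246819 phi -1.1702333723983531
('b', 5.0, 0, 0.046) P [ 0.5448 -0.3663  0.046 ] shift mm [-0.8  6.6 -1.6] turn 6.4
('b', 10.0, 0, 0.046) P [ 0.5445 -0.3608  0.046 ] shift mm [-0.8 11.9 -2.2] turn 11.4
[322 221  11  18  74] [ 0.5508 -0.3701  0.057 ] 0.05682099394642351 -14.865157871203387 tool [-0.0118  0.0028  0.0046]
```

View pics/w3.png

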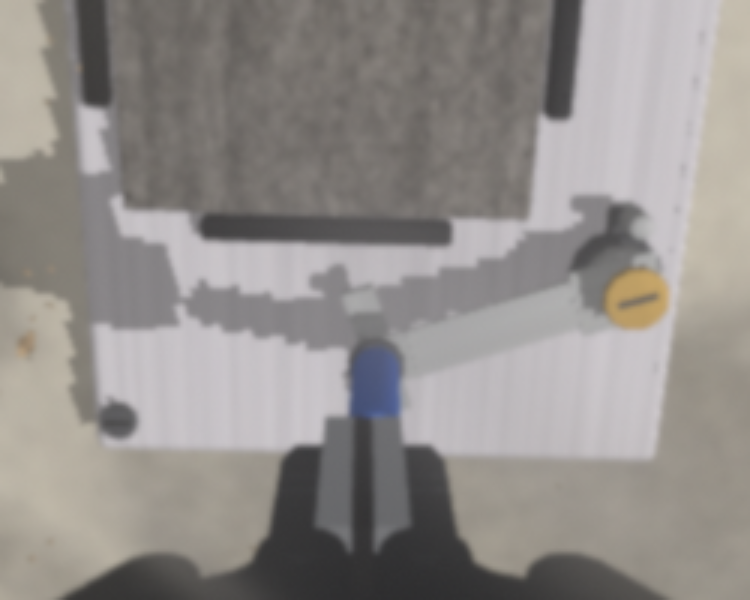

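Run:
```python
from h import *
s=observe();f=grab_frame("wrist");R,t=extr(f,s)
for q in([0,0,0],[0,.011,0],[-.021,.011,0],[-.021,0,0]):
    X=Rt(s)@np.array(q)+s["ee_pos"];uv,_=cv2.projectPoints(X.reshape(1,3),cv2.Rodrigues(R)[0],t,K(f),np.float64(f["D"]));print(q,uv.ravel())
for z,v in((.066,236),(.033,216),(.05,227)):
    P=plane(f,[[325,v]],z,s)[0];d=H.T@(P[:2]-SB);print(z,P,np.linalg.norm(d),np.degrees(np.arctan2(d[1],-d[0])),"tool",Rt(s).T@(P-s["ee_pos"]))
im=f["img"];
for v in range(205,262,3): print(v,im[v,318:336:4].tolist(), f["z_map"][v,325])
```

```text
[0, 0, 0] [321.345 227.968]
[0, 0.011, 0] [321.3381 212.1812]
[-0.021, 0.011, 0] [321.423  225.6328]
[-0.021, 0, 0] [321.4291 242.9968]
0.066 [ 0.5483 -0.3684  0.066 ] 0.05896285843308421 -12.78581977852025 tool [-0.0208  0.0044  0.0021]
0.033 [ 0.5488 -0.3694  0.033 ] 0.058700316890651284 -13.816542613807089 tool [0.0122 0.0034 0.0025]
0.05 [ 0.5485 -0.3699  0.05  ] 0.05905865568235418 -14.296441947073584 tool [-0.0048  0.0029  0.0023]
205 [[136, 135, 136], [133, 132, 133], [127, 126, 126], [138, 136, 138], [139, 136, 138]] 0.21288492
208 [[124, 124, 124], [124, 123, 124], [124, 124, 124], [137, 134, 137], [138, 136, 138]] 0.21355231
211 [[127, 126, 127], [120, 120, 120], [121, 120, 121], [144, 142, 143], [151, 150, 151]] 0.21544603
214 [[124, 122, 124], [96, 95, 97], [99, 98, 101], [136, 135, 136], [163, 163, 163]] 0.20218152
217 [[91, 91, 94], [83, 89, 115], [85, 92, 121], [100, 103, 120], [156, 156, 156]] 0.2002899
220 [[80, 85, 105], [80, 89, 120], [83, 91, 122], [88, 98, 138], [135, 135, 137]] 0.19552228
223 [[76, 84, 111], [77, 86, 119], [81, 90, 123], [85, 97, 139], [130, 132
[... 442 characters left out ...]
[90, 99, 129], [176, 174, 180]] 0.1720464
241 [[77, 76, 78], [68, 67, 69], [110, 110, 112], [111, 111, 113], [174, 171, 174]] 0.1505068
244 [[75, 74, 75], [67, 66, 67], [109, 109, 112], [110, 110, 112], [165, 162, 165]] 0.14837514
247 [[75, 74, 75], [65, 64, 64], [108, 108, 110], [109, 110, 112], [142, 140, 143]] 0.14384006
250 [[72, 72, 73], [63, 62, 63], [107, 107, 110], [108, 108, 110], [94, 94, 96]] 0.14200854
253 [[69, 68, 70], [62, 61, 62], [106, 106, 108], [107, 108, 110], [99, 99, 101]] 0.13843808
256 [[67, 66, 67], [61, 60, 61], [106, 106, 108], [107, 107, 109], [100, 100, 102]] 0.13640815
259 [[67, 66, 67], [59, 58, 59], [105, 105, 107], [106, 106, 108], [100, 101, 102]] 0.13288245
```

Run:
```python
from h import *
s=observe();f=grab_frame("wrist");z=f["z_map"];R,t=extr(f,s)
for u in(318,325):
  for v in (217,220,226,232,235,238,240,241,244,250,256,262,270):
    o,d=rays(f,[[u,v]],s);P=o+d[0]*z[v,u];print(u,v,"world",P,"tool mm",1000*Rt(s).T@(P-s["ee_pos"]))
```

```text
318 217 world [ 0.544  -0.3703  0.0322] tool mm [12.963   2.3625 -2.275 ]
318 220 world [ 0.5439 -0.3718  0.0341] tool mm [11.0732  0.9245 -2.2646]
318 226 world [ 0.544  -0.3715  0.0448] tool mm [ 0.3618  1.2344 -2.1726]
318 232 world [ 0.5441 -0.3707  0.0555] tool mm [-10.3848   2.0207  -2.0785]
318 235 world [ 0.5442 -0.3706  0.0599] tool mm [-14.7598   2.1076  -2.0411]
318 238 world [ 0.5442 -0.3708  0.0636] tool mm [-18.4383   1.9436  -2.0105]
318 240 world [ 0.5448 -0.3622  0.0831] tool mm [-37.9538  10.4752  -1.8119]
318 241 world [ 0.5449 -0.3617  0.0852] tool mm [-40.0935  10.9904  -1.7917]
318 244 world [ 0.5449 -0.3619  0.0881] tool mm [-42.9549  10.7832  -1.7683]
318 250 world [ 0.545  -0.3614  0.0952] tool mm [-50.0748  11.3139  -1.7058]
318 256 world [ 0.545  -0.3614  0.1008] tool mm [-55.6749  11.2951  -1.6584]
318 262 world [ 0.5451 -0.3617  0.1055] tool mm [-60.386   10.9918  -1.6195]
318 270 world [ 0.5451 -0.3617  0.112 ] tool mm [-66.8127  10.9994  -1.5649]
325 217 world [ 0.5488 -0.3695  0.0348] tool mm [10.3738  3.4207  2.5098]
325 220 world [ 0.5487 -0.3692  0.
[... 180 characters left out ...]
2.1766]
325 235 world [ 0.5484 -0.3696  0.0624] tool mm [-17.2626   3.3125   2.1196]
325 238 world [ 0.5483 -0.37    0.0656] tool mm [-20.4783   2.9502   2.0753]
325 240 world [ 0.5485 -0.3616  0.0848] tool mm [-39.6951  11.3488   1.7749]
325 241 world [ 0.5485 -0.362   0.0852] tool mm [-40.0143  10.9464   1.7718]
325 244 world [ 0.5484 -0.3621  0.0882] tool mm [-43.0183  10.8125   1.7297]
325 250 world [ 0.5483 -0.3618  0.0948] tool mm [-49.6579  11.0828   1.6349]
325 256 world [ 0.5482 -0.3616  0.1008] tool mm [-55.6193  11.26     1.5499]
325 262 world [ 0.5482 -0.3622  0.1051] tool mm [-59.9149  10.7071   1.4909]
325 270 world [ 0.5481 -0.362   0.1118] tool mm [-66.6138  10.8706   1.3954]
```

Run:
```python
from h import *
s=observe();f=grab_frame("scene");R,t=extr(f)
for q in([0,0,0],[-.04,0,0],[-.07,0,0]):
    X=Rt(s)@np.array(q)+s["ee_pos"];uv,_=cv2.projectPoints(X.reshape(1,3),cv2.Rodrigues(R)[0],t,K(f),np.float64(f["D"]));print(q,uv.ravel())
cv2.imwrite("pics/s3.png",cv2.resize(f["img"][120:220,270:400,::-1],None,fx=6,fy=6))
```

```text
[0, 0, 0] [342.7134 188.8667]
[-0.04, 0, 0] [342.6784 175.7836]
[-0.07, 0, 0] [342.6484 165.7421]
```

View pics/s3.png

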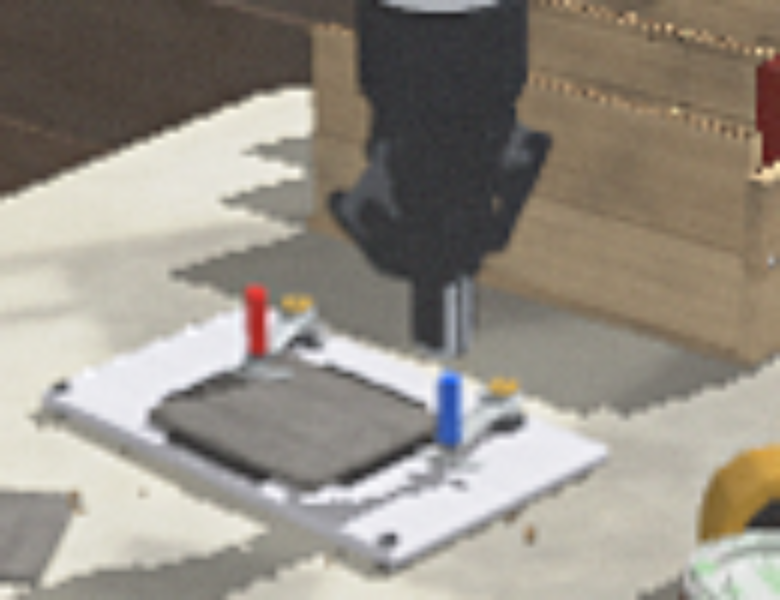

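The scene picture shows that the real fingertips end about 38 mm behind the reported TCP. The wrist depth agrees: the finger's lower edge is at tool x ≈ −39 mm. The fingers passed over the post and nothing moved. I'll allow for this with a commanded TCP z ≈ 0.010, backing off first and then descending.

```bash
sed -i 's/,0,.046)/,0,.010)/' st.py
python3 - <<'E'
from h import *
s=observe();show(s,'b',-19.7,.014,.046);show(s,'b',-19.7,.014,.010)
E
```

```text
('b', -19.7, 0.014, 0.046) P [ 0.5567 -0.4051  0.046 ] shift mm [ -1.  -31.4  12.3] turn -18.2
('b', -19.7, 0.014, 0.01) P [ 0.5567 -0.4051  0.01  ] shift mm [ 35.  -31.4  12.3] turn -18.2
```

>>> jog_arm(
  rows=[-0.001, -0.016, 0.006, -7, 0, 0, 0, -0.001, -0.0315, 0.012, -14, 0, 0, 0, -0.001, -0.0315, 0.012, -18.2, 0, 0, 0, -0.001, -0.0315, 0.012, -18.2, 0, 0, 0, -0.001, -0.0315, 0.012, -18.2, 0, 0, 0],
)

```text
time_s: 5.08
ee_pos: [0.5561, -0.4051, 0.0456]
tcp_rot: [0.701, -0.092, 0.701, 0.092]
contact_force: [0.1, -0.0, 0.3]
width: -0.0
```

>>> jog_arm(
  rows=[0.012, 0, 0, 0, 0, 0, 0, 0.024, 0, 0, 0, 0, 0, 0, 0.036, 0, 0, 0, 0, 0, 0, 0.036, 0, 0, 0, 0, 0, 0, 0.036, 0, 0, 0, 0, 0, 0],
)

```text
time_s: 5.5
ee_pos: [0.556, -0.4046, 0.0097]
tcp_rot: [0.701, -0.092, 0.701, 0.093]
contact_force: [-0.5, 0.7, 0.1]
width: -0.0001
```

>>> jog_arm(
  rows=[0, 0.0025, 0, 0, 0, 0, 0, 0, 0.005, 0, 0, 0, 0, 0, 0, 0.0075, 0, 0, 0, 0, 0, 0, 0.01, 0, 0, 0, 0, 0, 0, 0.0125, 0, 0, 0, 0, 0],
)

```text
time_s: 5.92
ee_pos: [0.5531, -0.3929, 0.0104]
tcp_rot: [0.701, -0.093, 0.701, 0.093]
contact_force: [-0.1, -0.1, 0.8]
width: -0.0001
```

```bash
python3 st.py b -15 -10 -5
```

```text
5.9167 [ 0.5531 -0.3929  0.0104] tool-frame force [-0.7585 -0.0875 -0.0989]
post est [ 0.5488 -0.3769] r 0.06031127624719958 phi -20.906201035388296
('b', -15.0, 0, 0.01) P [ 0.5507 -0.3871  0.01  ] shift mm [ 0.4  6.2 -0.8] turn 4.7
('b', -10.0, 0, 0.01) P [ 0.5485 -0.3821  0.01  ] shift mm [ 0.4 11.6 -1.6] turn 9.7
('b', -5.0, 0, 0.01) P [ 0.5468 -0.3769  0.01  ] shift mm [ 0.3 17.  -1.9] turn 14.7
```

>>> jog_arm(
  rows=[0, 0.0025, 0, 2, 0, 0, 0, 0, 0.005, -0.0005, 4, 0, 0, 0, 0, 0.0075, -0.001, 6, 0, 0, 0, 0, 0.01, -0.0014, 8, 0, 0, 0, 0, 0.012, -0.0016, 9.5, 0, 0, 0],
)

```text
time_s: 6.33
ee_pos: [0.5485, -0.3819, 0.0102]
tcp_rot: [0.706, -0.034, 0.706, 0.034]
contact_force: [1.4, -0.7, 0.5]
width: 0.0001
```

```bash
python3 st.py b -5 0
python3 - <<'E'
from h import *
f=grab_frame("wrist");s=observe();z=f["z_map"];im=f["img"].astype(int);m=((im[:,:,2]-np.maximum(im[:,:,1],im[:,:,0])>25))&(z>0)
ys,xs=np.nonzero(m);print(len(xs))
o,d=rays(f,np.c_[xs,ys],s);P=o+d*z[ys,xs][:,None];P=P[(P[:,2]>.04)&(P[:,2]<.07)&(abs(P[:,1]+.37)<.03)];print("blue surface world",np.median(P,0),len(P),"tool",Rt(s).T@(np.median(P,0)-s["ee_pos"]))
E
```

```text
6.3333 [ 0.5485 -0.3819  0.0102] tool-frame force [-0.4783 -0.8691  1.3324]
post est [ 0.5469 -0.3655] r 0.06002323319555263 phi -9.84318675036572
('b', -5.0, 0, 0.01) P [ 0.5468 -0.3769  0.01  ] shift mm [ 0.2  5.1 -1.2] turn 5.1
('b', 0.0, 0, 0.01) P [ 0.5456 -0.3716  0.01  ] shift mm [ 0.2 10.5 -1.9] turn 10.1
864
blue surface world [ 0.5461 -0.3621  0.0637] 791 tool [-0.0534  0.0196 -0.0004]
```

Now it is touching: the post has moved and the reaction is about 1 N. Next I'll push on towards the slate's edge more slowly.

>>> jog_arm(
  rows=[0, 0.002, -0.0005, 2, 0, 0, 0, 0, 0.004, -0.001, 4, 0, 0, 0, 0, 0.006, -0.0013, 6, 0, 0, 0, 0, 0.0075, -0.0016, 7.5, 0, 0, 0, 0, 0.009, -0.0018, 9, 0, 0, 0],
)

```text
time_s: 6.8
ee_pos: [0.5459, -0.3733, 0.0102]
tcp_rot: [0.707, 0.021, 0.707, -0.022]
contact_force: [0.3, -1.2, 0.1]
width: -0.0001
```

>>> jog_arm(
  rows=[0, 0.001, 0, 1, 0, 0, 0, 0, 0.002, 0, 2, 0, 0, 0, 0, 0.003, 0, 3, 0, 0, 0, 0, 0.004, -0.0003, 4, 0, 0, 0, 0, 0.005, -0.0005, 5, 0, 0, 0],
)

```text
time_s: 7.22
ee_pos: [0.5456, -0.3685, 0.0101]
tcp_rot: [0.705, 0.052, 0.705, -0.053]
contact_force: [-1.7, -2.2, 2.5]
width: -0.0001
```

```bash
python3 st.py b 5 10 15
```

```text
7.2167 [ 0.5456 -0.3685  0.0101] tool-frame force [-2.5086 -2.4704 -1.3804]
post est [ 0.5481 -0.3522] r 0.05915409828368356 phi 2.994295665125922
('b', 5.0, 0, 0.01) P [ 0.5448 -0.3663  0.01  ] shift mm [ 0.1  2.1 -1.2] turn 1.1
('b', 10.0, 0, 0.01) P [ 0.5445 -0.3608  0.01  ] shift mm [ 0.1  7.4 -2.3] turn 6.1
('b', 15.0, 0, 0.01) P [ 0.5446 -0.3554  0.01  ] shift mm [ 0.1 12.8 -2.9] turn 11.1
```

>>> jog_arm(
  rows=[0, 0.001, -0.0005, 1, 0, 0, 0, 0, 0.002, -0.001, 2, 0, 0, 0, 0, 0.003, -0.0014, 3, 0, 0, 0, 0, 0.004, -0.0017, 3.5, 0, 0, 0, 0, 0.005, -0.002, 4, 0, 0, 0],
)

```text
time_s: 7.63
ee_pos: [0.5446, -0.3632, 0.0102]
tcp_rot: [0.703, 0.077, 0.703, -0.077]
contact_force: [1.3, -4.3, 2.0]
width: 0.0002
```

>>> jog_arm(
  rows=[0, 0.001, -0.0003, 1, 0, 0, 0, 0, 0.002, -0.0005, 2, 0, 0, 0, 0, 0.003, -0.0006, 3, 0, 0, 0, 0, 0.004, -0.0007, 4, 0, 0, 0, 0, 0.005, -0.0008, 5, 0, 0, 0],
)

```text
time_s: 8.05
ee_pos: [0.5444, -0.3576, 0.0099]
tcp_rot: [0.699, 0.108, 0.699, -0.108]
contact_force: [-0.1, -3.3, 3.4]
width: -0.0001
```

>>> jog_arm(
  rows=[0, 0.001, -0.0003, 1, 0, 0, 0, 0, 0.002, -0.0005, 2, 0, 0, 0, 0, 0.003, -0.0006, 3, 0, 0, 0, 0, 0.004, -0.0007, 4, 0, 0, 0, 0, 0.005, -0.0008, 5, 0, 0, 0],
)

```text
time_s: 8.47
ee_pos: [0.545, -0.3525, 0.0098]
tcp_rot: [0.693, 0.138, 0.694, -0.138]
contact_force: [-2.1, -1.9, 1.2]
width: -0.0001
```

```bash
python3 st.py b 15 20 25
```

```text
8.4667 [ 0.545  -0.3525  0.0098] tool-frame force [-1.179  -2.5918 -1.2393]
post est [ 0.5514 -0.3372] r 0.05984399079066 phi 17.756486596424484
('b', 15.0, 0, 0.01) P [ 0.5446 -0.3554  0.01  ] shift mm [-0.3 -2.9  0.8] turn -2.9
('b', 20.0, 0, 0.01) P [ 0.5453 -0.35    0.01  ] shift mm [-0.2  2.4 -0.7] turn 2.1
('b', 25.0, 0, 0.01) P [ 0.5464 -0.3447  0.01  ] shift mm [-0.2  7.7 -1.7] turn 7.1
```

>>> jog_arm(
  rows=[0, 0.001, -0.0005, 1, 0, 0, 0, 0, 0.002, -0.0007, 2, 0, 0, 0, 0, 0.003, -0.0009, 3, 0, 0, 0, 0, 0.004, -0.001, 4, 0, 0, 0, 0, 0.005, -0.0011, 4.8, 0, 0, 0],
)

```text
time_s: 8.88
ee_pos: [0.546, -0.3474, 0.0097]
tcp_rot: [0.687, 0.167, 0.687, -0.167]
contact_force: [-2.6, -1.8, 1.2]
width: 0.0001
```

```bash
python3 st.py b 25 30
```

```text
8.8833 [ 0.546  -0.3474  0.0097] tool-frame force [-1.2478 -2.8167 -1.439 ]
post est [ 0.5535 -0.3327] r 0.05975274205062934 phi 22.543752163807838
('b', 25.0, 0, 0.01) P [ 0.5464 -0.3447  0.01  ] shift mm [-0.3  2.6 -0.9] turn 2.3
('b', 30.0, 0, 0.01) P [ 0.5479 -0.3395  0.01  ] shift mm [-0.3  7.9 -1.9] turn 7.3
```

>>> jog_arm(
  rows=[0, 0.0005, -0.0001, 0.5, 0, 0, 0, 0, 0.001, -0.0002, 1, 0, 0, 0, 0, 0.0015, -0.0003, 1.5, 0, 0, 0, 0, 0.002, -0.0004, 2, 0, 0, 0, 0, 0.002, -0.0004, 2, 0, 0, 0],
)

```text
time_s: 9.3
ee_pos: [0.5467, -0.3456, 0.0097]
tcp_rot: [0.684, 0.179, 0.684, -0.178]
contact_force: [-1.1, -0.7, -0.7]
width: -0.0001
```

>>> jog_arm(
  rows=[0, 0.0005, -0.0001, 0.5, 0, 0, 0, 0, 0.001, -0.0002, 1, 0, 0, 0, 0, 0.0015, -0.0003, 1.5, 0, 0, 0, 0, 0.002, -0.0004, 2, 0, 0, 0, 0, 0.002, -0.0004, 2, 0, 0, 0],
)

```text
time_s: 9.72
ee_pos: [0.5474, -0.3438, 0.0099]
tcp_rot: [0.681, 0.191, 0.681, -0.19]
contact_force: [-1.9, -0.1, -0.6]
width: 0.0005
```

>>> jog_arm(
  rows=[0, 0.0005, -0.0001, 0.5, 0, 0, 0, 0, 0.001, -0.0002, 1, 0, 0, 0, 0, 0.0015, -0.0003, 1.5, 0, 0, 0, 0, 0.002, -0.0004, 2, 0, 0, 0, 0, 0.002, -0.0004, 2, 0, 0, 0],
)

```text
time_s: 10.13
ee_pos: [0.5481, -0.3419, 0.0099]
tcp_rot: [0.678, 0.202, 0.678, -0.202]
contact_force: [-2.0, -0.4, -0.2]
width: -0.0004
```

>>> jog_arm(
  rows=[0, 0.0005, -0.0001, 0.5, 0, 0, 0, 0, 0.001, -0.0002, 1, 0, 0, 0, 0, 0.0015, -0.0003, 1.5, 0, 0, 0, 0, 0.002, -0.0004, 2, 0, 0, 0, 0, 0.002, -0.0004, 2, 0, 0, 0],
)

```text
time_s: 10.55
ee_pos: [0.5489, -0.34, 0.01]
tcp_rot: [0.674, 0.214, 0.674, -0.214]
contact_force: [-1.5, -0.3, -0.1]
width: -0.0004
```

```bash
python3 st.py b 30 35 40
```

```text
10.55 [ 0.5489 -0.34    0.01  ] tool-frame force [ 0.1346 -1.0884 -1.0611]
post est [ 0.5584 -0.3265] r 0.05876200601409187 phi 30.11326136768339
('b', 30.0, 0, 0.01) P [ 0.5479 -0.3395  0.01  ] shift mm [-0.  -0.1 -1. ] turn -0.7
('b', 35.0, 0, 0.01) P [ 0.55   -0.3345  0.01  ] shift mm [-0.   5.1 -2.3] turn 4.3
('b', 40.0, 0, 0.01) P [ 0.5524 -0.3296  0.01  ] shift mm [-0.  10.5 -3.1] turn 9.3
```

>>> jog_arm(
  rows=[0, 0.0005, -0.0002, 0.5, 0, 0, 0, 0, 0.001, -0.0004, 1, 0, 0, 0, 0, 0.0015, -0.0006, 1.5, 0, 0, 0, 0, 0.002, -0.0008, 2, 0, 0, 0, 0, 0.002, -0.0008, 2, 0, 0, 0],
)

```text
time_s: 10.97
ee_pos: [0.5495, -0.338, 0.01]
tcp_rot: [0.67, 0.226, 0.67, -0.226]
contact_force: [-0.1, -1.7, -0.6]
width: 0.0001
```

>>> jog_arm(
  rows=[0, 0.0005, -0.0002, 0.5, 0, 0, 0, 0, 0.001, -0.0004, 1, 0, 0, 0, 0, 0.0015, -0.0006, 1.5, 0, 0, 0, 0, 0.002, -0.0008, 2, 0, 0, 0, 0, 0.002, -0.0008, 2, 0, 0, 0],
)

```text
time_s: 11.38
ee_pos: [0.55, -0.336, 0.01]
tcp_rot: [0.666, 0.237, 0.666, -0.238]
contact_force: [-0.3, -3.2, -0.1]
width: 0.0001
```

>>> jog_arm(
  rows=[0, 0.0004, -0.0001, 0.4, 0, 0, 0, 0, 0.0008, -0.0002, 0.8, 0, 0, 0, 0, 0.0012, -0.0003, 1.2, 0, 0, 0, 0, 0.0015, -0.0004, 1.5, 0, 0, 0, 0, 0.0015, -0.0004, 1.5, 0, 0, 0],
)

```text
time_s: 11.8
ee_pos: [0.5506, -0.3345, 0.01]
tcp_rot: [0.663, 0.246, 0.663, -0.246]
contact_force: [-0.6, -2.4, -0.1]
width: 0.0002
```

```bash
python3 st.py b 35 40 45
```

```text
11.8 [ 0.5506 -0.3345  0.01  ] tool-frame force [ 0.0671 -2.2311  1.1106]
post est [ 0.5614 -0.322 ] r 0.0591319189274912 phi 35.355441574368704
('b', 35.0, 0, 0.01) P [ 0.55   -0.3345  0.01  ] shift mm [-0.  -0.4 -0.5] turn -1.1
('b', 40.0, 0, 0.01) P [ 0.5524 -0.3296  0.01  ] shift mm [-0.   4.9 -1.8] turn 3.9
('b', 45.0, 0, 0.01) P [ 0.5552 -0.325   0.01  ] shift mm [-0.  10.2 -2.7] turn 8.9
```

Force is still at sliding level (~2 N), so I'll continue.

>>> jog_arm(
  rows=[0, 0.0005, -0.0002, 0.4, 0, 0, 0, 0, 0.001, -0.0004, 0.8, 0, 0, 0, 0, 0.0015, -0.0005, 1.2, 0, 0, 0, 0, 0.002, -0.0007, 1.6, 0, 0, 0, 0, 0.002, -0.0007, 1.6, 0, 0, 0],
)

```text
time_s: 12.22
ee_pos: [0.5514, -0.3324, 0.0099]
tcp_rot: [0.659, 0.255, 0.659, -0.255]
contact_force: [0.1, -3.1, 0.5]
width: -0.0
```

>>> jog_arm(
  rows=[0, 0.0005, -0.0002, 0.4, 0, 0, 0, 0, 0.001, -0.0003, 0.8, 0, 0, 0, 0, 0.0015, -0.0004, 1.2, 0, 0, 0, 0, 0.002, -0.0005, 1.6, 0, 0, 0, 0, 0.002, -0.0005, 1.6, 0, 0, 0],
)

```text
time_s: 12.63
ee_pos: [0.5523, -0.3307, 0.0099]
tcp_rot: [0.656, 0.265, 0.656, -0.265]
contact_force: [-0.7, -4.4, 1.0]
width: -0.0002
```

>>> jog_arm(
  rows=[0, 0.0003, -0.0001, 0.2, 0, 0, 0, 0, 0.0006, -0.0002, 0.5, 0, 0, 0, 0, 0.001, -0.0003, 0.8, 0, 0, 0, 0, 0.001, -0.0003, 0.8, 0, 0, 0, 0, 0.001, -0.0003, 0.8, 0, 0, 0],
)

```text
time_s: 13.05
ee_pos: [0.5527, -0.33, 0.0099]
tcp_rot: [0.654, 0.269, 0.654, -0.269]
contact_force: [-1.8, -3.8, 1.3]
width: -0.0004
```

```bash
python3 st.py b 40 45
```

```text
13.05 [ 0.5527 -0.33    0.0099] tool-frame force [-1.2648 -3.9469  1.3641]
post est [ 0.5643 -0.3182] r 0.05953179691204756 phi 39.93746256419343
('b', 40.0, 0, 0.01) P [ 0.5524 -0.3296  0.01  ] shift mm [-0.1  0.1 -0.4] turn -0.1
('b', 45.0, 0, 0.01) P [ 0.5552 -0.325   0.01  ] shift mm [-0.1  5.4 -1.7] turn 4.9
```

>>> jog_arm(
  rows=[0, 0.0003, -0.0001, 0.3, 0, 0, 0, 0, 0.0007, -0.0002, 0.6, 0, 0, 0, 0, 0.0012, -0.0004, 1, 0, 0, 0, 0, 0.0012, -0.0004, 1, 0, 0, 0, 0, 0.0012, -0.0004, 1, 0, 0, 0],
)

```text
time_s: 13.47
ee_pos: [0.5531, -0.3291, 0.01]
tcp_rot: [0.652, 0.274, 0.652, -0.275]
contact_force: [-3.6, -5.7, 1.8]
width: -0.0001
```

```bash
python3 st.py b 45
```

```text
13.4667 [ 0.5531 -0.3291  0.01  ] tool-frame force [-1.7992 -6.5708  1.539 ]
post est [ 0.5649 -0.3176] r 0.059506570978107916 phi 40.79647030969766
('b', 45.0, 0, 0.01) P [ 0.5552 -0.325   0.01  ] shift mm [-0.   4.4 -1.5] turn 3.9
```

>>> jog_arm(
  rows=[0, 0.0003, 0, 0, 0, 0, 0, 0, 0.0006, 0, 0, 0, 0, 0, 0, 0.0008, 0, 0, 0, 0, 0, 0, 0.0008, 0, 0, 0, 0, 0, 0, 0.0008, 0, 0, 0, 0, 0],
)

```text
time_s: 13.88
ee_pos: [0.5534, -0.3288, 0.01]
tcp_rot: [0.651, 0.274, 0.652, -0.275]
contact_force: [-3.2, -6.7, 1.8]
width: -0.0001
```

```bash
python3 st.py b 45
```

```text
13.8833 [ 0.5534 -0.3288  0.01  ] tool-frame force [-1.7814 -7.0178  2.5575]
post est [ 0.5652 -0.3173] r 0.05953252556345643 phi 41.254328425782155
('b', 45.0, 0, 0.01) P [ 0.5552 -0.325   0.01  ] shift mm [-0.   4.  -1.4] turn 3.9
```

>>> jog_arm(
  rows=[0, 0.0002, 0.0001, 0, 0, 0, 0, 0, 0.0004, 0.0002, 0, 0, 0, 0, 0, 0.0006, 0.0003, 0, 0, 0, 0, 0, 0.0006, 0.0003, 0, 0, 0, 0, 0, 0.0006, 0.0003, 0, 0, 0, 0],
)

```text
time_s: 14.3
ee_pos: [0.5537, -0.3285, 0.01]
tcp_rot: [0.651, 0.274, 0.652, -0.275]
contact_force: [-5.1, -7.5, 2.2]
width: -0.0005
```

```bash
python3 st.py b 45
```

```text
14.3 [ 0.5537 -0.3285  0.01  ] tool-frame force [-2.1644 -8.8955  1.7801]
post est [ 0.5655 -0.317 ] r 0.05951354779096139 phi 41.61816060008285
('b', 45.0, 0, 0.01) P [ 0.5552 -0.325   0.01  ] shift mm [-0.   3.6 -1.5] turn 3.8
```

8.9 N of tangential push. I'll hold it for about 1.7 s.

>>> jog_arm(
  rows=[0, 0, 0, 0, 0, 0, 0, 0, 0, 0, 0, 0, 0, 0, 0, 0, 0, 0, 0, 0, 0, 0, 0, 0, 0, 0, 0, 0, 0, 0, 0, 0, 0, 0, 0],
)

```text
time_s: 14.72
ee_pos: [0.5537, -0.3286, 0.01]
tcp_rot: [0.651, 0.274, 0.652, -0.275]
contact_force: [-5.7, -6.7, 2.2]
width: 0.0001
```

```bash
python3 st.py b
```

```text
14.7167 [ 0.5537 -0.3286  0.01  ] tool-frame force [-2.197  -8.7729  0.8061]
post est [ 0.5656 -0.317 ] r 0.05947551368782855 phi 41.64152446922925
```

>>> jog_arm(
  rows=[0, 0.0001, 0, 0, 0, 0, 0, 0, 0.0001, 0, 0, 0, 0, 0, 0, 0.0001, 0, 0, 0, 0, 0, 0, 0.0001, 0, 0, 0, 0, 0, 0, 0.0001, 0, 0, 0, 0, 0],
)

```text
time_s: 15.13
ee_pos: [0.5538, -0.3285, 0.01]
tcp_rot: [0.651, 0.274, 0.652, -0.275]
contact_force: [-5.6, -6.5, 2.8]
width: 0.0
```

>>> jog_arm(
  rows=[0, 0, 0, 0, 0, 0, 0, 0, 0, 0, 0, 0, 0, 0, 0, 0, 0, 0, 0, 0, 0, 0, 0, 0, 0, 0, 0, 0, 0, 0, 0, 0, 0, 0, 0],
)

```text
time_s: 15.55
ee_pos: [0.5537, -0.3285, 0.01]
tcp_rot: [0.651, 0.274, 0.652, -0.275]
contact_force: [-6.0, -7.0, 2.6]
width: -0.0002
```

>>> jog_arm(
  rows=[0, 0, 0, 0, 0, 0, 0, 0, 0, 0, 0, 0, 0, 0, 0, 0, 0, 0, 0, 0, 0, 0, 0, 0, 0, 0, 0, 0, 0, 0, 0, 0, 0, 0, 0],
)

```text
time_s: 15.97
ee_pos: [0.5537, -0.3285, 0.01]
tcp_rot: [0.651, 0.274, 0.652, -0.275]
contact_force: [-5.4, -7.2, 3.1]
width: -0.0003
```

>>> jog_arm(
  rows=[0, -0.002, 0, 0, 0, 0, 0, 0, -0.006, 0, 0, 0, 0, 0, 0, -0.012, 0, 0, 0, 0, 0, 0, -0.02, 0, 0, 0, 0, 0, 0, -0.03, 0, 0, 0, 0, 0],
)

```text
time_s: 16.38
ee_pos: [0.5328, -0.3486, 0.0097]
tcp_rot: [0.652, 0.275, 0.652, -0.274]
contact_force: [-0.0, 0.2, -0.5]
width: 0.0
```

>>> jog_arm(
  rows=[-0.03, 0, 0, 0, 0, 0, 0, -0.06, 0, 0, 0, 0, 0, 0, -0.09, 0, 0, 0, 0, 0, 0, -0.1, 0, 0, 0, 0, 0, 0, -0.1, 0, 0, 0, 0, 0, 0],
)

```text
time_s: 16.8
ee_pos: [0.5339, -0.3502, 0.1131]
tcp_rot: [0.653, 0.274, 0.65, -0.275]
contact_force: [0.4, 0.2, 0.1]
width: 0.0002
```

Run:
```python
from h import *
s=observe();f=grab_frame("wrist");save(f,"w4.png");print(s["ee_pos"])
im=f["img"].astype(int);z=f["z_map"]
for nm,m,S in(("blue",im[:,:,2]-np.maximum(im[:,:,1],im[:,:,0])>35,SB),("red",im[:,:,0]-np.maximum(im[:,:,1],im[:,:,2])>60,SR)):
    ys,xs=np.nonzero(m&(z>0));o,d=rays(f,np.c_[xs,ys],s);P=o+d*z[ys,xs][:,None]
    k=(P[:,2]>.04)&(P[:,2]<.07)&(abs(P[:,1]+.29)<.12)&(abs(P[:,0]-.55)<.06);P=P[k]
    if len(P):
        c=np.r_[np.c_[xs,ys][k].mean(0)];Q=np.median(P,0);e=H.T@(Q[:2]-S);print(nm,len(P),c,Q,np.linalg.norm(e),np.degrees(np.arctan2(e[1],-e[0])))
# red push: start pose inside of the post
for p in(-29,):
  P,g=target('r',p,.014,.10);print(P,g,rel(s,P,g));P,g=target('r',p,.014,.010);print(P,g,rel(s,P,g))
```

```text
[ 0.5339 -0.3502  0.1131]
blue 196 [318.8571 148.6633] [ 0.5643 -0.3188  0.0665] 0.059109212771934004 39.616557734360725
red 280 [240.6071  70.8786] [ 0.5652 -0.242   0.0661] 0.05853821489424225 -29.754193904831812
[ 0.5762 -0.2697  0.1   ] 114.4 (array([ 13.0201,  86.4751, -28.1909]), np.float64(-70.13170365426674))
[ 0.5762 -0.2697  0.01  ] 114.4 (array([103.0189,  86.4121, -28.6576]), np.float64(-70.13170365426674))
```

View pics/w4.png

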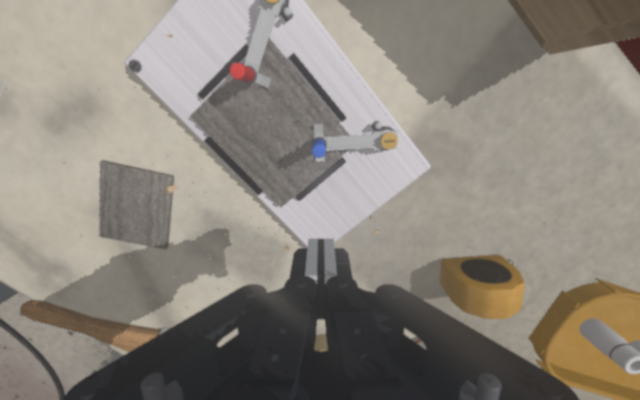

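The blue clip is on the slate at px (319,149), 39.6° inward. The red post is at px (241,71), still 29–30° inward. The hold at about 9 N lasted over 1.5 s. Next I'll turn and go to the inner side of the red post.

>>> jog_arm(
  rows=[0, 0.0864, -0.0285, -35, 0, 0, 0, 0, 0.0864, -0.0285, -35, 0, 0, 0, 0, 0.0864, -0.0285, -35, 0, 0, 0, 0, 0.0864, -0.0285, -35, 0, 0, 0, 0, 0.0864, -0.0285, -35, 0, 0, 0],
)

```text
time_s: 17.27
ee_pos: [0.5746, -0.2665, 0.1077]
tcp_rot: [0.703, 0.064, 0.705, -0.063]
contact_force: [-0.1, -0.7, 0.8]
width: -0.0
```

>>> jog_arm(
  rows=[0, 0, 0, -35, 0, 0, 0, 0, 0, 0, -35, 0, 0, 0, 0, 0, 0, -35, 0, 0, 0, 0, 0, 0, -35, 0, 0, 0, 0, 0, 0, -35, 0, 0, 0],
)

```text
time_s: 17.68
ee_pos: [0.5741, -0.2677, 0.1077]
tcp_rot: [0.69, -0.15, 0.692, 0.152]
contact_force: [0.4, 0.0, -0.6]
width: 0.0001
```

Run:
```python
from h import *
s=observe();print(s["ee_pos"],s["contact_force"]);show(s,'r',-29.5,.014,.010);show(s,'r',-29.5,.0,.010)
```

```text
[ 0.5741 -0.2677  0.1077] [ 0.3855  0.039  -0.6271]
('r', -29.5, 0.014, 0.01) P [ 0.5766 -0.27    0.01  ] shift mm [97.7 -3.4  1.5] turn -0.2
('r', -29.5, 0.0, 0.01) P [ 0.5707 -0.2573  0.01  ] shift mm [97.7 10.6  1.4] turn -0.2
```

>>> jog_arm(
  rows=[0.03, -0.004, 0.0015, 0, 0, 0, 0, 0.06, -0.004, 0.0015, 0, 0, 0, 0, 0.085, -0.004, 0.0015, 0, 0, 0, 0, 0.096, -0.004, 0.0015, 0, 0, 0, 0, 0.096, -0.004, 0.0015, 0, 0, 0, 0],
)

```text
time_s: 18.1
ee_pos: [0.5757, -0.2698, 0.0098]
tcp_rot: [0.69, -0.147, 0.693, 0.151]
contact_force: [-0.1, 0.1, 0.6]
width: -0.0
```

>>> jog_arm(
  rows=[0, 0.003, 0, 0, 0, 0, 0, 0, 0.006, 0, 0, 0, 0, 0, 0, 0.009, 0, 0, 0, 0, 0, 0, 0.012, 0, 0, 0, 0, 0, 0, 0.013, 0, 0, 0, 0, 0],
)

```text
time_s: 18.52
ee_pos: [0.573, -0.2589, 0.015]
tcp_rot: [0.692, -0.149, 0.691, 0.149]
contact_force: [-0.7, -0.1, 0.2]
width: -0.0001
```

```bash
python3 st.py r -25 -20 -15
```

```text
18.5167 [ 0.573  -0.2589  0.015 ] tool-frame force [-0.2386  0.1872 -0.6701]
post est [ 0.5662 -0.2438] r 0.05848873358335024 phi -31.7951153057906
('r', -25.0, 0, 0.01) P [ 0.5677 -0.2535  0.01  ] shift mm [ 5.   7.1 -2.6] turn 3.9
('r', -20.0, 0, 0.01) P [ 0.5647 -0.2489  0.01  ] shift mm [ 5.  12.4 -3.4] turn 8.9
('r', -15.0, 0, 0.01) P [ 0.5622 -0.2442  0.01  ] shift mm [ 5.  17.9 -3.8] turn 13.9
```

>>> jog_arm(
  rows=[0.002, 0.002, -0.001, 1, 0, 0, 0, 0.004, 0.004, -0.0018, 2.5, 0, 0, 0, 0.004, 0.006, -0.0024, 4, 0, 0, 0, 0.004, 0.008, -0.0028, 5.5, 0, 0, 0, 0.004, 0.009, -0.003, 6.5, 0, 0, 0],
)

```text
time_s: 18.93
ee_pos: [0.5664, -0.2524, 0.0101]
tcp_rot: [0.699, -0.109, 0.699, 0.108]
contact_force: [0.6, -1.8, -1.6]
width: -0.0001
```

```bash
python3 st.py r -20 -15 -10
```

```text
18.9333 [ 0.5664 -0.2524  0.0101] tool-frame force [ 1.6092 -1.8663  0.0783]
post est [ 0.5614 -0.2366] r 0.0600770628878845 phi -23.58790958081875
('r', -20.0, 0, 0.01) P [ 0.5647 -0.2489  0.01  ] shift mm [ 0.1  3.8 -0.5] turn 2.3
('r', -15.0, 0, 0.01) P [ 0.5622 -0.2442  0.01  ] shift mm [ 0.1  9.1 -1.5] turn 7.3
('r', -10.0, 0, 0.01) P [ 0.56   -0.2392  0.01  ] shift mm [ 0.1 14.5 -2.1] turn 12.3
```

>>> jog_arm(
  rows=[0, 0.002, -0.0003, 1.3, 0, 0, 0, 0, 0.004, -0.0006, 2.6, 0, 0, 0, 0, 0.006, -0.001, 4.4, 0, 0, 0, 0, 0.008, -0.0013, 6.3, 0, 0, 0, 0, 0.01, -0.0016, 8.2, 0, 0, 0],
)

```text
time_s: 19.35
ee_pos: [0.5616, -0.2433, 0.01]
tcp_rot: [0.705, -0.058, 0.705, 0.058]
contact_force: [-0.9, -1.7, 0.4]
width: -0.0
```

```bash
python3 st.py r -5 0 5
```

```text
19.35 [ 0.5616 -0.2433  0.01  ] tool-frame force [-0.3971 -1.5526 -1.1515]
post est [ 0.5589 -0.227 ] r 0.06014909791692801 phi -14.078473264482854
('r', -5.0, 0, 0.01) P [ 0.5583 -0.234   0.01  ] shift mm [-0.   9.7 -1.7] turn 9.0
('r', 0.0, 0, 0.01) P [ 0.5571 -0.2287  0.01  ] shift mm [-0.  15.1 -2.1] turn 14.0
('r', 5.0, 0, 0.01) P [ 0.5563 -0.2234  0.01  ] shift mm [-0.  20.5 -2. ] turn 19.0
```

>>> jog_arm(
  rows=[0, 0.0025, -0.0005, 2, 0, 0, 0, 0, 0.005, -0.001, 4.5, 0, 0, 0, 0, 0.0075, -0.0014, 7, 0, 0, 0, 0, 0.01, -0.0017, 9.3, 0, 0, 0, 0, 0.0125, -0.0019, 11.6, 0, 0, 0],
)

```text
time_s: 19.77
ee_pos: [0.5574, -0.231, 0.0099]
tcp_rot: [0.707, 0.014, 0.707, -0.013]
contact_force: [-1.2, -0.3, -0.8]
width: -0.0002
```

```bash
python3 st.py r 5 10 15
```

```text
19.7667 [ 0.5574 -0.231   0.0099] tool-frame force [ 0.7997 -0.3947 -1.1866]
post est [ 0.5581 -0.2145] r 0.06019412350314667 phi -2.0944445551091326
('r', 5.0, 0, 0.01) P [ 0.5563 -0.2234  0.01  ] shift mm [-0.1  7.5 -1.4] turn 7.4
('r', 10.0, 0, 0.01) P [ 0.556  -0.2179  0.01  ] shift mm [-0.1 12.9 -2. ] turn 12.4
('r', 15.0, 0, 0.01) P [ 0.5561 -0.2125  0.01  ] shift mm [-0.1 18.4 -2. ] turn 17.4
```

Force is low and the clip is coming off the edge. I'll keep going.

>>> jog_arm(
  rows=[0, 0.003, -0.0006, 2.5, 0, 0, 0, 0, 0.006, -0.0012, 5, 0, 0, 0, 0, 0.009, -0.0016, 8, 0, 0, 0, 0, 0.012, -0.0019, 11, 0, 0, 0, 0, 0.015, -0.002, 14, 0, 0, 0],
)

```text
time_s: 20.18
ee_pos: [0.5559, -0.2158, 0.0098]
tcp_rot: [0.7, 0.1, 0.7, -0.1]
contact_force: [-1.9, -1.5, -0.9]
width: 0.0004
```

>>> jog_arm(
  rows=[0, 0.003, -0.0006, 2.5, 0, 0, 0, 0, 0.006, -0.0012, 5, 0, 0, 0, 0, 0.009, -0.0016, 8, 0, 0, 0, 0, 0.012, -0.0019, 11, 0, 0, 0, 0, 0.015, -0.002, 14, 0, 0, 0],
)

```text
time_s: 20.6
ee_pos: [0.558, -0.2008, 0.0098]
tcp_rot: [0.682, 0.184, 0.683, -0.184]
contact_force: [-1.3, -0.8, 0.2]
width: 0.0
```

```bash
python3 st.py r 30 33
```

```text
20.6 [ 0.558  -0.2008  0.0098] tool-frame force [-0.1825 -1.386  -0.7264]
post est [ 0.5663 -0.1865] r 0.06021339541965153 phi 25.917889590004805
('r', 30.0, 0, 0.01) P [ 0.5594 -0.1966  0.01  ] shift mm [-0.2  4.3 -0.9] turn 4.4
('r', 33.0, 0, 0.01) P [ 0.5606 -0.1936  0.01  ] shift mm [-0.2  7.5 -1.4] turn 7.4
```

>>> jog_arm(
  rows=[0, 0.0025, -0.0005, 2.5, 0, 0, 0, 0, 0.005, -0.001, 5, 0, 0, 0, 0, 0.0075, -0.0014, 7.4, 0, 0, 0, 0, 0.009, -0.0016, 9, 0, 0, 0, 0, 0.009, -0.0016, 9, 0, 0, 0],
)

```text
time_s: 21.02
ee_pos: [0.5613, -0.192, 0.0098]
tcp_rot: [0.666, 0.237, 0.667, -0.237]
contact_force: [-0.1, -0.2, -0.2]
width: 0.0003
```

>>> jog_arm(
  rows=[0, -0.002, 0, 0, 0, 0, 0, 0, -0.006, 0, 0, 0, 0, 0, 0, -0.012, 0, 0, 0, 0, 0, 0, -0.016, 0, 0, 0, 0, 0, 0, -0.016, 0, 0, 0, 0, 0],
)

```text
time_s: 21.43
ee_pos: [0.551, -0.2059, 0.01]
tcp_rot: [0.666, 0.236, 0.666, -0.236]
contact_force: [0.9, 0.3, 0.7]
width: -0.0003
```

>>> jog_arm(
  rows=[-0.04, 0, 0, 0, 0, 0, 0, -0.08, 0, 0, 0, 0, 0, 0, -0.12, 0, 0, 0, 0, 0, 0, -0.16, 0, 0, 0, 0, 0, 0, -0.16, 0, 0, 0, 0, 0, 0],
)

```text
time_s: 21.85
ee_pos: [0.5541, -0.2065, 0.1782]
tcp_rot: [0.671, 0.236, 0.662, -0.237]
contact_force: [-0.6, 0.1, -0.0]
width: -0.0003
```

>>> jog_arm(
  rows=[0, -0.07, -0.04, 0, 0, 0, 0, 0, -0.07, -0.04, 0, 0, 0, 0, 0, -0.07, -0.04, 0, 0, 0, 0, 0, -0.07, -0.04, 0, 0, 0, 0, 0, -0.07, -0.04, 0, 0, 0, 0],
)

```text
time_s: 22.27
ee_pos: [0.4766, -0.2346, 0.1703]
tcp_rot: [0.667, 0.236, 0.666, -0.236]
contact_force: [0.5, 0.2, -0.2]
width: 0.0001
```

Run:
```python
from h import *
s=observe();f=grab_frame("wrist");save(f,"w5.png");print(s["ee_pos"],s["contact_force"])
im=f["img"].astype(int);z=f["z_map"]
for nm,m,S in(("blue",im[:,:,2]-np.maximum(im[:,:,1],im[:,:,0])>35,SB),("red",im[:,:,0]-np.maximum(im[:,:,1],im[:,:,2])>60,SR)):
    ys,xs=np.nonzero(m&(z>0));o,d=rays(f,np.c_[xs,ys],s);P=o+d*z[ys,xs][:,None]
    k=(P[:,2]>.04)&(P[:,2]<.07)&(abs(P[:,1]+.26)<.15)&(abs(P[:,0]-.56)<.06);P=P[k]
    if len(P):
        Q=np.median(P,0);e=H.T@(Q[:2]-S);print(nm,len(P),np.c_[xs,ys][k].mean(0),Q,np.linalg.norm(e),np.degrees(np.arctan2(e[1],-e[0])))
```

```text
[ 0.4766 -0.2346  0.1703] [ 0.456   0.1552 -0.2267]
blue 159 [438.5094 191.3774] [ 0.5628 -0.3159  0.0656] 0.06224954828505543 40.53850432711413
red 118 [363.8136  71.6695] [ 0.5701 -0.1793  0.0655] 0.06113372893663305 33.54048058080579
```

View pics/w5.png

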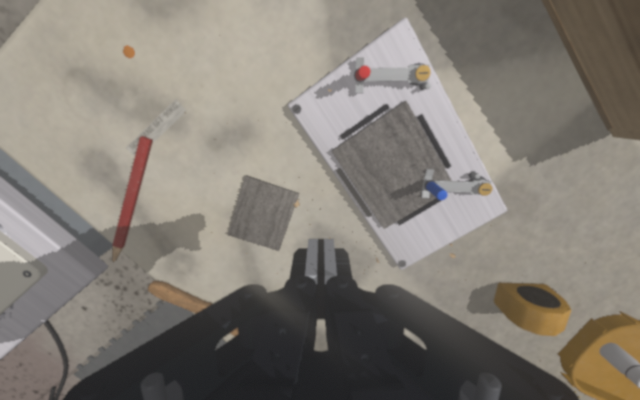

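The red post at (364,72) stands well clear, about 34° outward. The blue clip at (437,189) is on the slate, and the slate sits inside the lips. I'll hand in.

```bash
python3 -c "
from workcell import *
print(hand_in())"
```

```text
the job is handed in; nothing more can be done
None
```

The slate is now held by the blue clip, and the red clip stands well clear. I handed the job in at about 22 s of the 70 s allowed.

- **Blue clip:** I swung it onto the slate with shut fingers. It climbed the edge at about 2.5–4.5 N and slid on at about 1–3 N. It met its stop at about 40° inward, and I kept it pressed at 8.8–9.2 N for about 1.7 s. The highest force I read, counting all directions, was about 9.6 N. Force is only reported at the end of each move, so brief peaks in between were not seen.
- **Red clip:** Only after that did I push it off the slate, at about 1–2 N. It stands about 34° outward, short of its 42–55° limit.
- **Last check:** A wrist picture with depth put the blue post at 40.5° inward and the red post at 33.5° outward. The slate sat inside its lips, and the robot was touching nothing (force about 0.5 N, which is noise).

**Disagreement with the description:** the shut fingers really end about 38 mm behind the reported TCP, seen in both the wrist depth and the scene camera. My first approach therefore passed just over the blue post without touching it. I backed off, lowered the tool by that amount and carried on.

I did not measure whether the slate shifted within its 2 mm play; I only saw that it is still in the pocket.

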